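# Drift the free bush out of the finned base plate

## Task

Two brass bushes are stuck in the upright bores of the finned aluminium plate on the knock-out stand; a hidden pawl underneath locks one of them, the other is only tight, and you must feel which. Using the steel drift from its grey holder, push from above, driving the bush that gives right out through the underside so that it drops into the stand's tray; do not lean hard on the one that will not move or on the plate, and leave that bush in its bore. Finish with the drift standing fully down in its holder, and leave the other things on the bench where they are.

Things in the scene. Friction and masses are not known exactly. Their poses are not given: they have to be found in the camera images.
- stand: Knock-out stand fixed to the bench: open tray 112 (x) x 152 (y) x 26 mm (walls, floor 5 mm), end posts, and a finned aluminium plate 90 x 152 mm, underside 85 mm and flat top 115 mm above the bench. Fins along y, 10 mm high, from x = +-24.5 mm outward. Origin: centre of the tray's underside, z up; the bores lie on its y axis, 44 mm apart. Stands left or right, turned.
- bore_a (a point): mouth centre, on the plate's top face, of the bore at the stand's +y side: upright, 17 mm wide, through the 30 mm plate. Its bush starts with its top 5 mm below the mouth, its bottom 1 mm above the plate's underside. Hidden spring clips make it tight; when it has gone they leave 11 mm between them.
- bore_b (a point): the same for the bore at the stand's -y side, with its bush. A gravity pawl hidden under the plate lies beneath one of the two bushes, at random (the same all through a run).
- bush_a_center (a point): centre of the brass bush that starts in bore_a: a cylinder 15 mm across, 24 mm tall, 30 g, z along its axis. The bush that is not locked slides down at a push of some 8 to 17 N and drops free after 16 to 26 mm; the locked one stops dead within 8 mm.
- bush_b_center (a point): centre of the like bush that starts in bore_b
- bush_a: the bush that starts in bore_a; origin at the centre of its underside
- bush_b: the bush that starts in bore_b; origin at the centre of its underside
- holder: drift holder, a grey block 70 x 70 x 78 mm high, fixed to the bench, with one upright through hole in the middle of its top; origin at the centre of its underside
- holder_hole (a point): centre of the hole's mouth on the holder's top face, 78 mm above the bench; the hole is 14 mm wide with a 2 mm chamfer
- drift_grip (a point): middle of the drift's grip. Drift: steel, 120 g, upright; nose 9 mm across, 70 mm long, at the bottom; then a collar 24 mm across, 6 mm thick; then a round grip 14 mm across, 55 mm long. This point is 27.5 mm above the collar's top face and 27.5 mm below the top end; z upward along the drift. Fingertips set just above the collar push on it without slipping.
- drift_tip (a point): lower end of the drift's nose, 70 mm below the collar's underside
- drift: the same drift; origin at the middle of the collar's underside. In the holder the collar rests on the holder's top and the nose hangs in the hole.
- spare_bush: a third brass bush like the other two, standing on the bench as a spare: 15 mm across, 24 mm tall; origin at the centre of its underside; leave it alone
- spacer_ring: steel ring 26 mm across, 8 mm thick, flat on the bench; origin at the centre of its underside; leave it alone
- screwdriver: screwdriver with a blue handle lying on the bench; origin under it; leave it alone
- mini_pc: small black finned computer, 100 x 130 x 42 mm, on the bench; origin at the centre of its underside; leave it alone
- mouse: black computer mouse, 100 x 60 x 30 mm; origin at the centre of its underside; leave it alone
- carton: cardboard carton 100 x 90 x 70 mm; origin at the centre of its underside; leave it alone
- flux_jar: closed jar 44 mm across, 60 mm tall; origin at the centre of its underside; leave it alone
Mind the look-alikes: they are no part of the job. Several things have the shape of the holder; the one meant has the colours described above. What is shaped like the stand but green is not meant.

How it is judged:
By the outcome, as a careful person would: the job done as asked, in the order asked, and still so for the second after the job is handed in, with the robot touching nothing.
It also fails if it takes over 54 s, if anything falls off the work surface, if the arm or the gripper's body presses on something with over 40 N, if the wrist force passes 120 N, or if a joint passes its speed limit or range.

## Robot

A 6-joint arm with a two-finger parallel gripper is mounted at the origin on the work surface. World frame = base frame: x ahead of the robot, y to its left, z up, the work surface at z = 0. Lengths are in m, angles in rad, forces in N, time in s.
With the tool pointing down it reaches from about 0.25 to 0.775 m from the base axis. Payload 8.9 kg.
Tool frame: the origin (TCP) lies on the centre line of the jaws, within the pads' length; the fingertips stand 25 mm ahead of it and the grasp point (between the pads) lies 6 mm ahead of it (nose_length is the distance from the TCP to the fingertips, in m); z points along the fingers, y is the line along which they close (so a half turn about z gives the same grasp; the last joint's range is limited). The gripper opens to 85 mm and grips with 20 to 120 N. Pads are 22 mm wide; open, the fingers measure 114 mm over their backs; the gripper's body (76 mm by 85 mm) begins 54 mm behind the grasp point. The pads swing forward as they close: fully open they stand 13 mm farther back than shut.
Start: joints at [1.121, 0.291, -0.153, 1.127, 0, 1.431], TCP at [0.161, 0.5, 0.256] pointing down, gripper open.
Joint ranges: [-2.52, 2.52], [-0.91, 1.74], [-1.3, 1.37], [-1.96, 2.02], [-1.52, 1.47], [-3.14, 3.14]. Speed limits (rad/s): [2.22, 2.22, 2.79, 3.14, 3.14, 3.14].

## Interface

Orientations are given as a rotation vector (axis times angle).
In Python, from cell import * gives the robot as it stands.
- The arm moves only by the tool servo_tool, never from a script. Its argument "motion" is a list that holds one entry, the list of rows, each a list of 5 numbers: the closure, from 0 (fully open) to 1 (shut), then the shift along the world's x, y, z in cm, then the turn about the world's z in rad. A call has 1 to 20 rows; each row shifts and turns the commanded pose from where the row before left it; what a row does not reach is not made up. A row lasts 1/12 s, in which the tool goes at most 41.7 mm and 7.16 degrees, less where a joint would pass 70% of its speed; a pose out of reach is approached as far as the arm can. A call with a gripper value outside its range is refused whole. The fingers move at their own pace and stop on an object; "newtons" is the grip in N (left out, the last holds). Time passes only in rows, so rows that do not move let the fingers close. It gives the time, the measured TCP pose, the force, the opening and the grip force at its end, in the units of the state.
- get_obs(): the state, without advancing time (a new reading comes with each control period).
- read_camera(name): name is "scene" or "top" or "wrist"; returns the picture (420x560x3 uint8, red, green, blue); there is no depth.
- camera_params(name): a dict with "fx", "fy", "cx", "cy" (pixels), "position" and "rotation" of the camera in the world. Camera axes: x right, y down, z forward; pixel columns grow to the right and rows downward; lengths in m; the calibration is good to about 2 mm. A picture is of the moment at which its call begins: read the wrist's pose just before it. camera_params takes no time and is no camera call; for the wrist camera it gives the pose at the moment of the call.
- sign_off(): hands the job in; it is judged then, once.
The state is a dict: "t": time; "q": joint angles; "qvel": joint speeds; "joint_torque": joint torques, N m; "eef_pos": TCP position; "eef_rot": TCP orientation; "force": force on the tool from outside, world axes, zero at the start; "wrist_torque": the same for the moment, N m; "opening": finger opening in m; "finger_force": force on a finger pad.
Only numpy, scipy, OpenCV 4.12 (cv2) and the standard library are available. Lean on these libraries where they do the work, as an engineer would, in place of code of your own. Each camera call takes 0.05 s, during which the arm holds its last target. There are 200 camera calls.

## Working session

There is one attempt and no reset: what is moved stays moved. The work goes in short steps, Python scripts to look and compute and a tool call to move; the robot and the scene stay as the last step left them, time stands still between calls to the robot, and variables do not carry over. Pictures are saved under pics/ and viewed, at most 10 in all, crops included, and the job is handed in when it is done.

Besides the shell and the picture viewer there is one more tool, called after "Request:" as name([rows], argument=value, ...), one row to a line, values as JSON. servo_tool: Moves the arm, as the interface text tells. Its arguments: {"type":"object","properties":{"motion":{"type":"array"},"newtons":{"type":"number"}},"required":["motion"]}

```bash
ls; mkdir -p pics; cat > h.py <<'E'
from cell import *
import cv2,numpy as np
def snap(name,f):
    p=camera_params(name); im=read_camera(name); cv2.imwrite(f'pics/{f}.png',im[:,:,::-1]); return p,im
def ray(p,u,v):
    d=np.array(p['rotation'])@np.array([(u-p['cx'])/p['fx'],(v-p['cy'])/p['fy'],1.]); return np.array(p['position']),d
def at_z(p,u,v,z):
    o,d=ray(p,u,v); return o+d*(z-o[2])/d[2]
def tri(*obs):
    A=np.zeros((3,3));b=np.zeros(3)
    R=[]
    for p,u,v in obs:
        o,d=ray(p,u,v);d=d/np.linalg.norm(d);M=np.eye(3)-np.outer(d,d);A+=M;b+=M@o;R.append((o,M))
    x=np.linalg.solve(A,b); return x,[np.linalg.norm(M@(x-o)) for o,M in R]
def proj(p,X):
    c=np.array(p['rotation']).T@(np.array(X)-p['position']); return p['fx']*c[0]/c[2]+p['cx'],p['fy']*c[1]/c[2]+p['cy']
E
python3 - <<'E'
from h import *
a=snap('scene','s1')[1];b=snap('top','t1')[1]
for n in('scene','top','wrist'):
    p=camera_params(n);print(n,p)
print(get_obs())
E
```

```text
pics
scene {'fx': 420.5901875276903, 'fy': 420.5901875276903, 'cx': 279.58268362216035, 'cy': 215.3314352287444, 'position': array([1.04609059, 0.65329313, 0.75240301]), 'rotation': array([-0.85791115, -2.4259366 ,  1.19727943])}
top {'fx': 520.6923863499628, 'fy': 520.6923863499628, 'cx': 279.0277460326703, 'cy': 200.19179327607338, 'position': array([ 0.31179151, -0.00796367,  1.39404928]), 'rotation': array([-2.14334309,  2.12246637, -0.17046966])}
wrist {'fx': 335.5531759805032, 'fy': 335.5531759805032, 'cx': 277.4702528471228, 'cy': 209.82086235195283, 'position': array([0.08377087, 0.5250914 , 0.37314576]), 'rotation': array([2.32234434, 1.69243831, 0.26987737])}
{'t': 0.1, 'q': array([ 1.12070709e+00,  2.91207988e-01, -1.54023141e-01,  1.12671865e+00,
       -1.27408724e-05,  1.43147388e+00]), 'qvel': array([ 0.00146695, -0.00151689,  0.00241438, -0.00070857, -0.00170469,
       -0.00162153]), 'joint_torque': array([ 1.61225122e-03, -5.37976241e+01,  3.31919289e+01,  9.30298178e-03,
       -1.80842576e-04,  1.66925471e-06]), 'eef_pos': array([0.16039324, 0.49952338, 0.25580836]), 'eef_rot': array([-4.86139335e-01, -3.10342417e+00,  1.73936068e-03]), 'force': array([ 0.20531744, -0.21528418, -0.60843909]), 'wrist_torque': array([0.00465773, 0.00563262, 0.01949675]), 'finger_force': 0.0, 'opening': 0.08524494093622366}
```

Rotation is a rotation vector.

```bash
sed -i "s/p=camera_params(name); im/p=cp(name); im/; s/cp(name)/cp(name)/" h.py; cat >> h.py <<'E'
def cp(name):
    p=camera_params(name); p['rotation']=cv2.Rodrigues(np.array(p['rotation']))[0]; return p
E
```

```text
(no output)
```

View pics/s1.png

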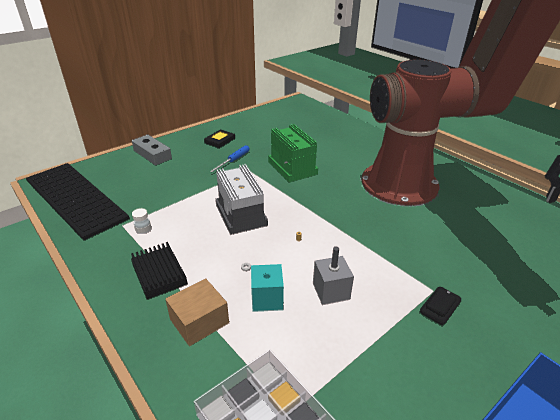

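View pics/t1.png

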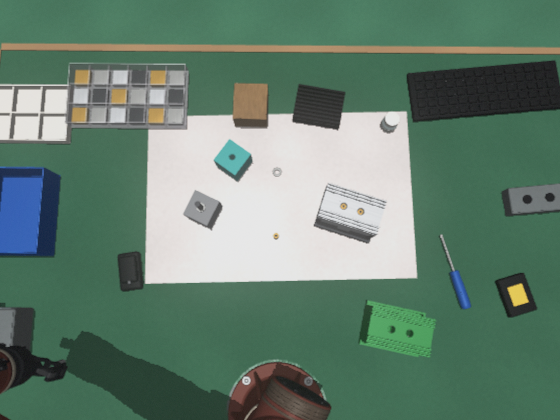

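Holder candidates are the grey block at scene (333,280) / top (202,208), which carries the drift, and the teal block at scene (267,287) / top (233,158). The grey one fits the description. For the stand, the aluminium one at scene (240,197) / top (350,212) fits, and the green one at scene (294,150) / top (398,328) is the look-alike. I'll confirm both in one enlarged crop.

```bash
python3 - <<'E'
from h import *
s=cv2.imread('pics/s1.png');t=cv2.imread('pics/t1.png')
f=lambda im,x,y,w,h:cv2.resize(im[y:y+h,x:x+w],(400,300),interpolation=cv2.INTER_CUBIC)
cv2.imwrite('pics/c1.png',np.vstack([np.hstack([f(s,293,235,80,75) if 0 else f(s,283,230,100,75),f(s,190,160,100,75)]),np.hstack([f(t,152,171,100,75),f(t,300,175,100,75)])]))
S,T=cp('scene'),cp('top')
print(tri((S,335,248),(T,197,204)),tri((S,237,179),(T,344,206)),tri((S,241,187),(T,361,211)))
E
```

```text
(array([0.51135333, 0.19872261, 0.136336  ]), [np.float64(0.0024872776102713673), np.float64(0.0024872776102714466)]) (array([ 0.51484574, -0.16444125,  0.13474265]), [np.float64(0.008199542333001878), np.float64(0.008199542333001957)]) (array([ 0.49747962, -0.20256445,  0.08540894]), [np.float64(0.008073135179030255), np.float64(0.008073135179030251)])
```

View pics/c1.png

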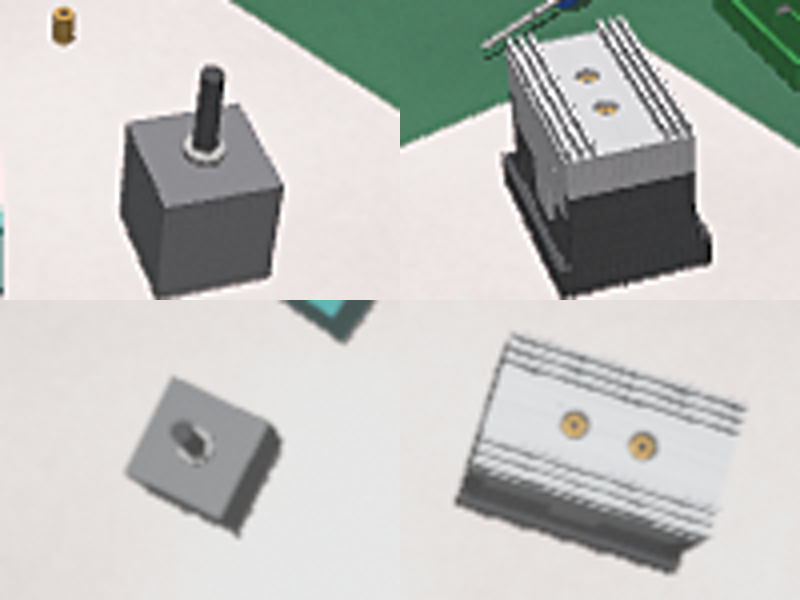

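The crop shows the grey holder with the drift upright in it and a light collar at scene (334,268), and the plain aluminium plate with two brass bushes. Spare bush is at scene (298,237). In my first measurement I paired the bores the wrong way round: scene (237,179) goes with top (361,211).

```bash
python3 - <<'E'
from h import *
S,T=cp('scene'),cp('top')
for n,a,b in [('end',(336,247.5),(197,203.5)),('collar',(334.2,268),(200.2,207.5)),('boreL',(241.5,186.8),(343.5,206.2)),('boreR',(237,179),(360.7,211.5))]:
    print(n,tri((S,*a),(T,*b)))
print('at z',at_z(T,200.2,207.5,.081),at_z(T,343.5,206.2,.112),at_z(T,360.7,211.5,.112))
# plate edge directions in top
a=at_z(T,300+512/4-100,175+35/4,.125);b=at_z(T,300+745/4-100,175+107/4,.125);d=b-a;print('plate dir',d,np.degrees(np.arctan2(d[1],d[0])))
a=at_z(T,152+175/4,171+78/4,.078);b=at_z(T,152+275/4,171+125/4,.078);d=b-a;print('holder edge',d,np.degrees(np.arctan2(d[1],d[0])))
R=cv2.Rodrigues(get_obs()['eef_rot'])[0];print(R)
W=cp('wrist');print(R.T@(W['position']-get_obs()['eef_pos']),R.T@W['rotation'])
E
```

```text
end (array([0.51130774, 0.19948014, 0.13848686]), [np.float64(0.0010610449108370897), np.float64(0.0010610449108371506)])
collar (array([0.51085   , 0.20102093, 0.07692917]), [np.float64(0.0011897242388082135), np.float64(0.0011897242388082985)])
boreL (array([ 0.51226963, -0.16129344,  0.11141178]), [np.float64(0.0009500935984642662), np.float64(0.0009500935984643332)])
boreR (array([ 0.49896245, -0.20359957,  0.11063801]), [np.float64(0.00031885073395327036), np.float64(0.00031885073395338247)])
at z [0.50945416 0.20126831 0.081     ] [ 0.51144147 -0.16059513  0.112     ] [ 0.49851598 -0.20318105  0.112     ]
plate dir [-0.04393296 -0.14340804  0.        ] -107.03241315950227
holder edge [-0.03000549 -0.06520973  0.        ] -114.70896764152933
[[-9.52099340e-01  3.05788500e-01 -4.90332729e-04]
 [ 3.05788858e-01  9.52098779e-01 -1.04412095e-03]
 [ 1.47565014e-04 -1.14404515e-03 -9.99999335e-01]]
[ 0.08078784  0.0007788  -0.11732645] [[-5.00377777e-04 -9.50329232e-01 -3.11246044e-01]
 [ 9.99999299e-01 -8.09462985e-04  8.63878963e-04]
 [-1.07291158e-03 -3.11245394e-01  9.50328971e-01]]
```

Request:
servo_tool([
  [[0, 2.5, -2.14, 0, 0], [0, 2.5, -2.14, 0, 0], [0, 2.5, -2.14, 0, 0], [0, 2.5, -2.14, 0, 0], [0, 2.5, -2.14, 0, 0], [0, 2.5, -2.14, 0, 0], [0, 2.5, -2.14, 0, 0], [0, 2.5, -2.14, 0, 0], [0, 2.5, -2.14, 0, 0], [0, 2.5, -2.14, 0, 0], [0, 2.5, -2.14, 0, 0], [0, 2.5, -2.14, 0, 0], [0, 2.5, -2.14, 0, 0], [0, 2.5, -2.14, 0, 0], [0, 0, 0, 0, 0], [0, 0, 0, 0, 0], [0, 0, 0, 0, 0]],
], newtons=60)

```text
t: 1.52
eef_pos: [0.51, 0.2002, 0.2559]
eef_rot: [-0.487, -3.102, 0.0]
force: [-0.0, -0.7, 0.5]
opening: 0.0856
finger_force: 0.0
```

```bash
python3 - <<'E'
from h import *
p,im=snap('wrist','w1');np.save('w1.npy',p,allow_pickle=True)
print([proj(p,(.5112,.2003,z)) for z in(.139,.084,.078)])
E
```

```text
[(np.float64(276.7790102783107), np.float64(216.67527281110588)), (np.float64(276.85911876128915), np.float64(196.4314424627999)), (np.float64(276.8662021058284), np.float64(194.64144445235576))]
```

View pics/w1.png

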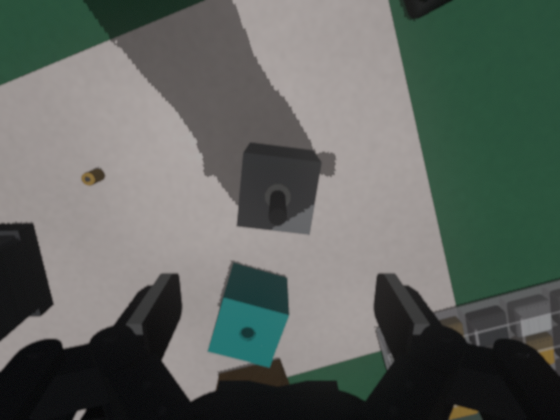

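The wrist view shows the drift's end at about (278,217) and its collar at (277,195). Predictions were (277,217) and (277,196), so the grasp position is confirmed. The teal block is at (250,330) and the spare bush at (92,177).

Request:
servo_tool([
  [[0, 0.1, 0, -2.4, 0], [0, 0, 0, -2.4, 0], [0, 0, 0, -2.4, 0], [0, 0, 0, -2.4, 0], [0, 0, 0, -2.4, 0], [0, 0, 0, -1.2, 0], [0, 0, 0, -1.0, 0], [0, 0, 0, 0, 0], [1, 0, 0, 0, 0], [1, 0, 0, 0, 0], [1, 0, 0, 0, 0], [1, 0, 0, 0, 0], [1, 0, 0, 0, 0], [1, 0, 0, 0, 0], [1, 0, 0, 0, 0], [1, 0, 0, 0, 0]],
], newtons=90)

```text
t: 2.9
eef_pos: [0.5118, 0.2003, 0.1149]
eef_rot: [0.486, 3.103, 0.001]
force: [-0.2, -0.7, 6.8]
opening: 0.0117
finger_force: 87.6
```

Request:
servo_tool([
  [[1, 0, 0, 0.5, 0], [1, 0, 0, 1.5, 0], [1, 0, 0, 2, 0], [1, 0, 0, 2, 0], [1, 0, 0, 2, 0], [1, 0, 0, 2, 0], [1, 0, 0, 2, 0], [1, 0, 0, 2, 0], [1, 0, 0, 0, 0], [1, 0, 0, 0, 0]],
])

```text
t: 3.73
eef_pos: [0.512, 0.2003, 0.2551]
eef_rot: [0.486, 3.102, 0.001]
force: [0.5, -0.2, -2.1]
opening: 0.0121
finger_force: 87.7
```

```bash
python3 - <<'E'
from h import *
print(get_obs()['eef_pos'])
p,im=snap('wrist','w2')
S,ims=snap('scene','s2')
print([proj(S,(.5118,.2003,z)) for z in(.139+.14,.078+.14,.008+.14)])
print([proj(p,(.5118,.2003,z)) for z in(.078+.14,.008+.14)])
f=lambda im,x,y,w,h:cv2.resize(im[y:y+h,x:x+w],(400,500),interpolation=cv2.INTER_CUBIC)
cv2.imwrite('pics/c2.png',np.hstack([f(im,200,100,160,200),f(ims,270,120,120,150)])[:,:,::-1])
E
```

```text
[0.51203439 0.20033157 0.25512192]
[(np.float64(342.8565278853181), np.float64(194.88737804796844)), (np.float64(339.9880988466435), np.float64(219.1453064526423)), (np.float64(336.98242227934577), np.float64(244.56391921735093))]
[(np.float64(275.393717224202), np.float64(265.3173892925886)), (np.float64(275.76833799701654), np.float64(219.01137401519003))]
```

View pics/c2.png

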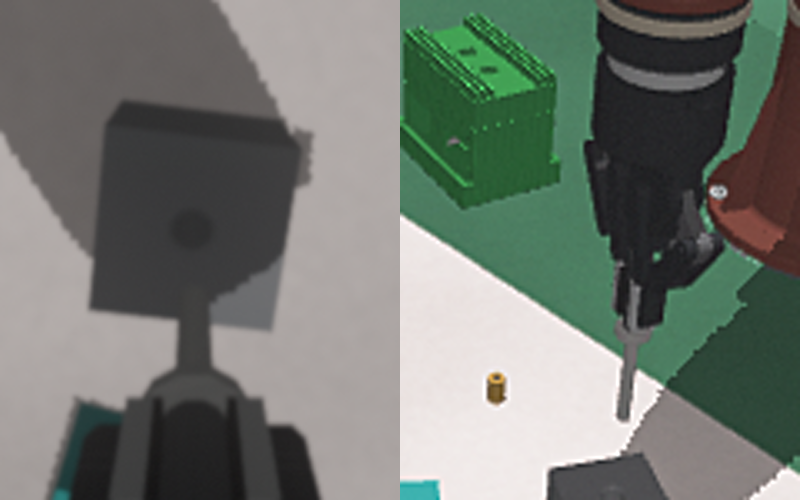

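The crops show the drift held upright with its collar against the fingertips and the tip at wrist pixel (277,220). The empty holder hole is at (276,192). Next I'll move beside the bores and measure tip and bores in the same picture.

Request:
servo_tool([
  [[1, 0.12, -2, 0, 0], [1, 0.12, -3.8, 0, 0], [1, 0.12, -3.8, 0, 0], [1, 0.12, -3.8, 0, 0], [1, 0.12, -3.8, 0, 0], [1, 0.12, -3.8, 0, 0], [1, 0.12, -3.8, 0, 0], [1, 0.12, -3.8, 0, 0], [1, 0.12, -3.8, 0, 0], [1, 0.12, -3.8, 0, 0], [1, 0.1, -2.6, 0, 0], [1, 0, 0, -0.8, 0], [1, 0, 0, 0, 0], [1, 0, 0, 0, 0]],
])

```text
t: 5.0
eef_pos: [0.5236, -0.1869, 0.2449]
eef_rot: [-0.486, -3.101, -0.002]
force: [-0.6, -0.5, -1.2]
opening: 0.0119
finger_force: 87.9
```

```bash
python3 - <<'E'
from h import *
o=get_obs();print(o['eef_pos'],o['eef_rot'])
p,im=snap('wrist','w3')
t=o['eef_pos']-[0,0,.1071]
print(t,proj(p,t),proj(p,(.512,-.161,.11)),proj(p,(.4987,-.2034,.11)))
cv2.imwrite('pics/c3.png',cv2.resize(im[110:260,180:380],(800,600),interpolation=cv2.INTER_CUBIC)[:,:,::-1])
E
```

```text
[ 0.52360139 -0.18687865  0.24489662] [-4.86199209e-01 -3.10075645e+00 -2.14461165e-03]
[ 0.52360139 -0.18687865  0.13779662] (np.float64(275.9345582795185), np.float64(219.99959947477643)) (np.float64(303.2755451915246), np.float64(184.70638915595143)) (np.float64(245.7451926109442), np.float64(185.1568994653576))
```

View pics/c3.png

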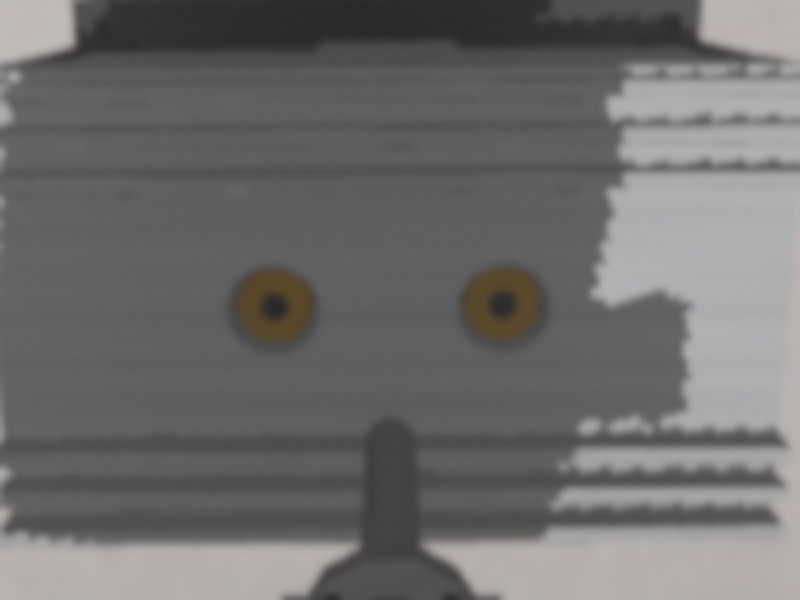

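The crop shows the tip at wrist (277.4,220) and the bush tops at (248.3,185.9) and (305.2,185.6).

```bash
python3 - <<'E'
from h import *
p=cp('wrist')
tip=at_z(p,277.4,219.9,.1378); L=at_z(p,305.2,185.5,.110);R=at_z(p,248.3,185.9,.110)
print('tip',tip,'+y bore',L,'-y bore',R,np.linalg.norm(L-R))
print('shift cm',(L-tip)*100,(R-tip)*100)
E
```

```text
tip [ 0.52453296 -0.1856597   0.1378    ] +y bore [ 0.51369003 -0.15951371  0.11      ] -y bore [ 0.5005036  -0.20158099  0.11      ] 0.0440855771910232
shift cm [-1.08429285  2.61459915 -2.78      ] [-2.40293666 -1.59212876 -2.78      ]
```

Request:
servo_tool([
  [[1, -0.36, 0.87, 0, 0], [1, -0.36, 0.87, 0, 0], [1, -0.36, 0.87, 0, 0], [1, 0, 0, 0, 0], [1, 0, 0, -1, 0], [1, 0, 0, -1, 0], [1, 0, 0, -0.4, 0], [1, 0, 0, 0, 0], [1, 0, 0, 0, 0]],
])

```text
t: 5.8
eef_pos: [0.5135, -0.1618, 0.2217]
eef_rot: [-0.487, -3.102, -0.0]
force: [-0.4, -0.2, -1.5]
opening: 0.0119
finger_force: 87.9
```

```bash
python3 - <<'E'
from h import *
o=get_obs();print(o['eef_pos'],o['force'])
p,im=snap('wrist','w4')
S,ims=snap('scene','s3')
f=lambda im,x,y,w,h:cv2.resize(im[y:y+h,x:x+w],(400,500),interpolation=cv2.INTER_CUBIC)
cv2.imwrite('pics/c4.png',np.hstack([f(im,230,150,96,120),f(ims,200,130,80,100)])[:,:,::-1])
E
```

```text
[ 0.5134759  -0.16178181  0.22166031] [-0.38244224 -0.22612586 -1.5264057 ]
```

View pics/c4.png

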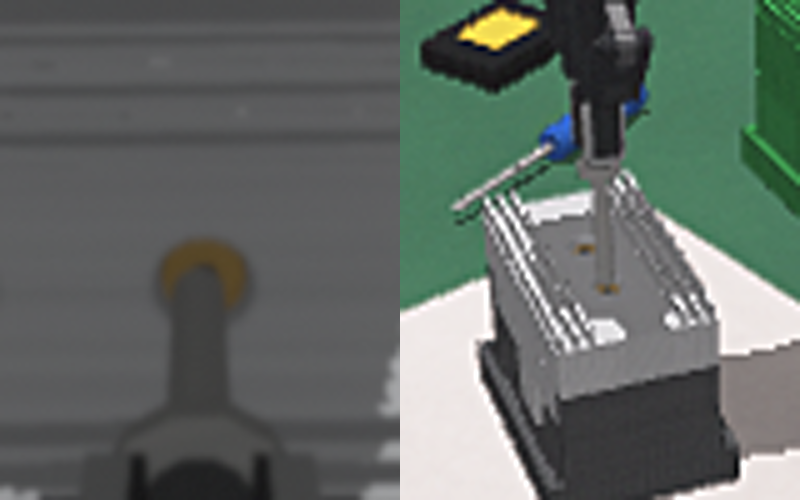

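Request:
servo_tool([
  [[1, -0.06, 0.1, 0, 0], [1, 0, 0, -0.2, 0], [1, 0, 0, -0.2, 0], [1, 0, 0, -0.1, 0], [1, 0, 0, 0, 0], [1, 0, 0, 0, 0]],
])

```text
t: 6.4
eef_pos: [0.5131, -0.1606, 0.2172]
eef_rot: [-0.486, -3.104, -0.0]
force: [0.6, -0.1, -1.1]
opening: 0.012
finger_force: 87.9
```

Request:
servo_tool([
  [[1, 0, 0, -0.1, 0], [1, 0, 0, -0.1, 0], [1, 0, 0, 0, 0]],
])

```text
t: 6.65
eef_pos: [0.5137, -0.1609, 0.2163]
eef_rot: [0.486, 3.102, -0.001]
force: [-1.3, 0.4, 7.6]
opening: 0.0121
finger_force: 88.2
```

Request:
servo_tool([
  [[1, 0, 0, -0.05, 0], [1, 0, 0, -0.05, 0], [1, 0, 0, 0, 0]],
])

```text
t: 6.9
eef_pos: [0.5137, -0.1609, 0.2155]
eef_rot: [0.486, 3.102, -0.001]
force: [-0.6, 0.1, 8.3]
opening: 0.0118
finger_force: 88.2
```

It slides at about 9 N. I'll go on in small steps to see whether it stops dead within 8 mm.

Request:
servo_tool([
  [[1, 0, 0, -0.1, 0], [1, 0, 0, -0.1, 0], [1, 0, 0, 0, 0]],
])

```text
t: 7.15
eef_pos: [0.5137, -0.161, 0.2135]
eef_rot: [0.486, 3.102, -0.001]
force: [-1.4, 0.5, 7.8]
opening: 0.0116
finger_force: 88.2
```

Request:
servo_tool([
  [[1, 0, 0, -0.1, 0], [1, 0, 0, 0, 0]],
])

```text
t: 7.32
eef_pos: [0.5137, -0.1609, 0.2125]
eef_rot: [0.486, 3.102, -0.001]
force: [-0.5, 1.1, 9.1]
opening: 0.0116
finger_force: 88.2
```

Request:
servo_tool([
  [[1, 0, 0, -0.1, 0], [1, 0, 0, 0, 0]],
])

```text
t: 7.48
eef_pos: [0.5138, -0.161, 0.2115]
eef_rot: [0.486, 3.102, -0.001]
force: [-1.1, 0.1, 9.7]
opening: 0.0117
finger_force: 88.2
```

Request:
servo_tool([
  [[1, 0, 0, -0.1, 0], [1, 0, 0, 0, 0]],
])

```text
t: 7.65
eef_pos: [0.5138, -0.161, 0.2106]
eef_rot: [0.486, 3.101, -0.001]
force: [-2.5, 0.5, 10.0]
opening: 0.012
finger_force: 88.2
```

Request:
servo_tool([
  [[1, 0, 0, -0.05, 0], [1, 0, 0, 0, 0]],
])

```text
t: 7.82
eef_pos: [0.514, -0.1611, 0.2105]
eef_rot: [0.486, 3.101, -0.001]
force: [-1.8, 0.5, 13.7]
opening: 0.0122
finger_force: 88.5
```

Request:
servo_tool([
  [[1, 0, 0, -0.05, 0], [1, 0, 0, 0, 0]],
])

```text
t: 7.98
eef_pos: [0.5142, -0.1611, 0.2104]
eef_rot: [0.486, 3.1, -0.002]
force: [-2.5, 0.6, 18.0]
opening: 0.012
finger_force: 88.9
```

It stopped dead after about 6 mm: the force rose from 10 to 18 N with only 0.2 mm of motion. This bush, in the +y bore, is the locked one. I'll withdraw and try the other.

Request:
servo_tool([
  [[1, 0, 0, 0.5, 0], [1, 0, 0, 1, 0], [1, 0, 0, 1.5, 0], [1, 0, 0, 0, 0], [1, -0.44, -1.4, 0, 0], [1, -0.44, -1.4, 0, 0], [1, -0.44, -1.4, 0, 0], [1, 0, 0, 0, 0], [1, 0, 0, 0, 0], [1, 0, 0, -0.9, 0], [1, 0, 0, -0.9, 0], [1, 0, 0, 0, 0], [1, 0, 0, 0, 0]],
])

```text
t: 9.07
eef_pos: [0.4995, -0.2018, 0.2193]
eef_rot: [-0.485, -3.102, -0.001]
force: [-0.2, 0.7, -1.1]
opening: 0.0118
finger_force: 87.9
```

```bash
python3 - <<'E'
from h import *
o=get_obs();print(o['eef_pos'],o['force'])
p,im=snap('wrist','w5')
t=at_z(p,277.4,219.9,.1378)
f=lambda im,x,y,w,h:cv2.resize(im[y:y+h,x:x+w],(800,600),interpolation=cv2.INTER_CUBIC)
cv2.imwrite('pics/c5.png',f(im,230,160,120,90)[:,:,::-1])
E
```

```text
[ 0.49950186 -0.20183653  0.21927438] [-0.15876068  0.67001383 -1.13843102]
```

View pics/c5.png

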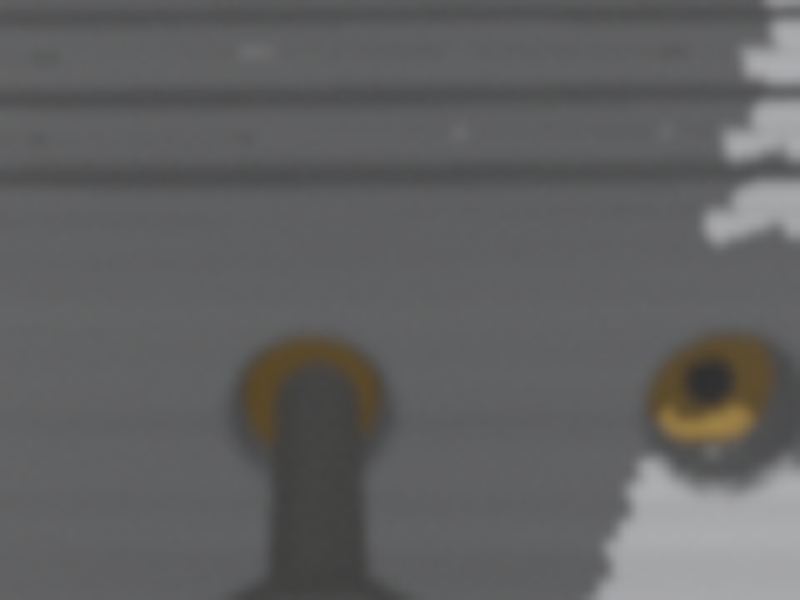

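The nose, at crop x of 316, is centred on the -y bush at 312. The locked bush on the right sits slightly deeper. Pushing this one now.

Request:
servo_tool([
  [[1, 0, 0, -0.2, 0], [1, 0, 0, -0.2, 0], [1, 0, 0, -0.1, 0], [1, 0, 0, 0, 0]],
])

```text
t: 9.45
eef_pos: [0.5006, -0.2028, 0.2161]
eef_rot: [0.486, 3.102, -0.001]
force: [-1.4, 1.5, 5.6]
opening: 0.0122
finger_force: 88.2
```

Request:
servo_tool([
  [[1, 0, 0, -0.1, 0], [1, 0, 0, -0.1, 0], [1, 0, 0, 0, 0]],
])

```text
t: 9.7
eef_pos: [0.5007, -0.203, 0.2145]
eef_rot: [0.486, 3.101, -0.001]
force: [-1.0, 0.1, 9.2]
opening: 0.0118
finger_force: 88.2
```

Request:
servo_tool([
  [[1, 0, 0, -0.1, 0], [1, 0, 0, -0.1, 0], [1, 0, 0, 0, 0]],
])

```text
t: 9.95
eef_pos: [0.5006, -0.203, 0.2125]
eef_rot: [0.486, 3.101, -0.001]
force: [-0.5, 1.3, 9.0]
opening: 0.0117
finger_force: 88.3
```

Request:
servo_tool([
  [[1, 0, 0, -0.1, 0], [1, 0, 0, -0.1, 0], [1, 0, 0, 0, 0]],
])

```text
t: 10.2
eef_pos: [0.5006, -0.203, 0.2106]
eef_rot: [0.486, 3.101, -0.002]
force: [-1.2, 0.6, 9.3]
opening: 0.0119
finger_force: 88.3
```

Request:
servo_tool([
  [[1, 0, 0, -0.1, 0], [1, 0, 0, -0.1, 0], [1, 0, 0, 0, 0]],
])

```text
t: 10.45
eef_pos: [0.5006, -0.2031, 0.2085]
eef_rot: [0.486, 3.102, -0.002]
force: [-1.6, 0.0, 8.5]
opening: 0.0117
finger_force: 88.3
```

Request:
servo_tool([
  [[1, 0, 0, -0.1, 0], [1, 0, 0, 0, 0]],
])

```text
t: 10.62
eef_pos: [0.5006, -0.2031, 0.2075]
eef_rot: [0.486, 3.102, -0.002]
force: [-0.3, 0.1, 7.3]
opening: 0.0122
finger_force: 88.3
```

Request:
servo_tool([
  [[1, 0, 0, -0.1, 0], [1, 0, 0, 0, 0]],
])

```text
t: 10.78
eef_pos: [0.5005, -0.203, 0.2064]
eef_rot: [0.486, 3.102, -0.002]
force: [-1.7, 0.6, 6.6]
opening: 0.0119
finger_force: 88.3
```

Request:
servo_tool([
  [[1, 0, 0, -0.1, 0], [1, 0, 0, -0.1, 0], [1, 0, 0, 0, 0]],
])

```text
t: 11.03
eef_pos: [0.5005, -0.203, 0.2044]
eef_rot: [0.486, 3.102, -0.001]
force: [-0.5, 0.4, 7.2]
opening: 0.0117
finger_force: 88.3
```

It has passed 12 mm of travel at a steady force, so this one gives.

Request:
servo_tool([
  [[1, 0, 0, -0.15, 0], [1, 0, 0, -0.15, 0], [1, 0, 0, -0.15, 0], [1, 0, 0, 0, 0]],
])

```text
t: 11.37
eef_pos: [0.5001, -0.2027, 0.199]
eef_rot: [0.486, 3.103, -0.0]
force: [-0.8, -0.2, -2.2]
opening: 0.0121
finger_force: 88.1
```

Request:
servo_tool([
  [[1, 0, 0, -0.15, 0], [1, 0, 0, -0.15, 0], [1, 0, 0, 0, 0]],
])

```text
t: 11.62
eef_pos: [0.4997, -0.2025, 0.1953]
eef_rot: [-0.486, -3.103, -0.0]
force: [0.5, 0.3, -0.9]
opening: 0.0119
finger_force: 88.0
```

Request:
servo_tool([
  [[1, 0, 0, -0.15, 0], [1, 0, 0, -0.15, 0], [1, 0, 0, 0, 0]],
])

```text
t: 11.87
eef_pos: [0.4998, -0.2026, 0.1924]
eef_rot: [-0.486, -3.103, -0.0]
force: [0.5, 0.2, -0.8]
opening: 0.0117
finger_force: 88.0
```

The bush dropped free at about 17 mm. I'll go a little further to make sure it has cleared, then lift out.

Request:
servo_tool([
  [[1, 0, 0, -0.3, 0], [1, 0, 0, -0.3, 0], [1, 0, 0, 0, 0], [1, 0, 0, 0, 0]],
])

```text
t: 12.2
eef_pos: [0.4998, -0.2025, 0.1865]
eef_rot: [-0.486, -3.103, -0.0]
force: [-0.5, 0.2, -0.3]
opening: 0.0117
finger_force: 88.0
```

Request:
servo_tool([
  [[1, 0, 0, 0.5, 0], [1, 0, 0, 1.2, 0], [1, 0, 0, 1.3, 0], [1, 0, 0, 1.3, 0], [1, 0, 0, 1.3, 0], [1, 0, 0, 1.3, 0], [1, 0, 0, 0, 0], [1, 0, 0, 0, 0]],
])

```text
t: 12.87
eef_pos: [0.5004, -0.2029, 0.2564]
eef_rot: [0.486, 3.102, -0.001]
force: [0.3, 0.8, -1.7]
opening: 0.0118
finger_force: 87.9
```

Request:
servo_tool([
  [[1, 0.1, 1.9, 0, 0], [1, 0.1, 3.5, 0, 0], [1, 0.1, 3.5, 0, 0], [1, 0.1, 3.5, 0, 0], [1, 0.1, 3.5, 0, 0], [1, 0.1, 3.5, 0, 0], [1, 0.1, 3.5, 0, 0], [1, 0.1, 3.5, 0, 0], [1, 0.1, 3.5, 0, 0], [1, 0.1, 3.5, 0, 0], [1, 0.1, 3.5, 0, 0], [1, 0.06, 3.4, 0, 0], [1, 0, 0, -3, 0], [1, 0, 0, -2, 0], [1, 0, 0, 0, 0], [1, 0, 0, 0, 0], [1, 0, 0, 0, 0]],
])

```text
t: 14.28
eef_pos: [0.5119, 0.2001, 0.2065]
eef_rot: [0.487, 3.103, 0.0]
force: [-0.2, -1.1, -0.1]
opening: 0.0124
finger_force: 88.1
```

```bash
python3 - <<'E'
from h import *
o=get_obs();print(o['eef_pos'],o['force'])
p,im=snap('wrist','w6');S,ims=snap('scene','s6');T,imt=snap('top','t6')
print('hole',proj(p,(.512,.2003,.078)))
f=lambda im,x,y,w,h:cv2.resize(im[y:y+h,x:x+w],(400,h*400//w),interpolation=cv2.INTER_CUBIC)
cv2.imwrite('pics/c6.png',np.hstack([f(im,220,140,120,180),np.vstack([f(ims,200,160,80,60),f(imt,310,180,80,60)])])[:,:,::-1])
E
```

```text
[0.51186609 0.20010812 0.20646846] [-0.1658905  -1.10695536 -0.08725344]
hole (np.float64(276.4362663782773), np.float64(210.20134124294188))
```

View pics/c6.png

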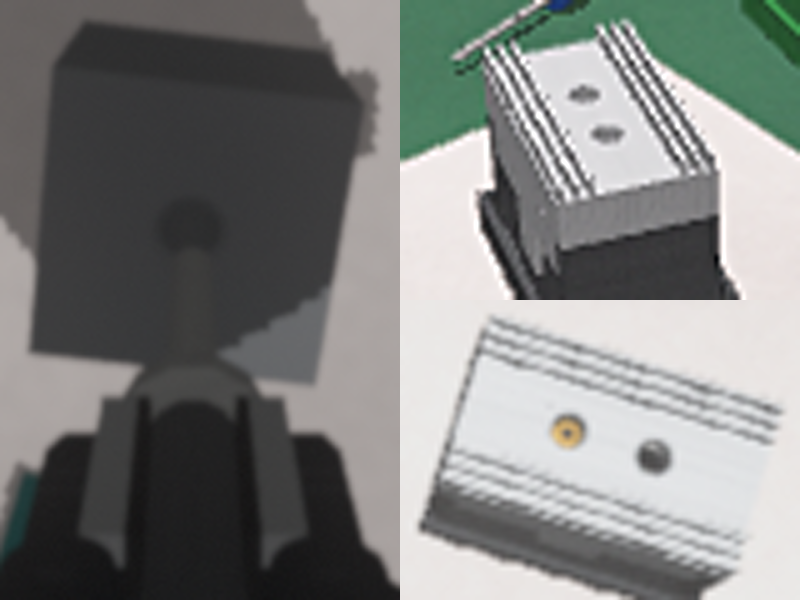

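The crops show the -y bore empty and the +y bush still in place. The holder hole is at wrist (276.7,207) and the nose is aligned just above it. A quick check of the offset:

```bash
python3 - <<'E'
from h import *
p=cp('wrist');z=get_obs()['eef_pos'][2]-.1067
t=at_z(p,277.4,219.9,z);h=at_z(p,276.7,207.2,.078);print(t,h,(h-t)*100)
E
```

```text
[0.51296534 0.20102492 0.10037743] [0.51063997 0.20125429 0.078     ] [-0.23253661  0.02293653 -2.23774343]
```

Request:
servo_tool([
  [[1, -0.15, 0, 0, 0], [1, 0, 0, -1, 0], [1, 0, 0, -0.8, 0], [1, 0, 0, -0.4, 0], [1, 0, 0, -0.4, 0], [1, 0, 0, -0.4, 0], [1, 0, 0, 0, 0]],
])

```text
t: 15.02
eef_pos: [0.5096, 0.2002, 0.1748]
eef_rot: [-0.486, -3.102, 0.001]
force: [-0.8, 0.3, -0.7]
opening: 0.0119
finger_force: 88.1
```

Request:
servo_tool([
  [[1, 0, 0, -0.7, 0], [1, 0, 0, -0.8, 0], [1, 0, 0, -0.8, 0], [1, 0, 0, -0.8, 0], [1, 0, 0, -0.8, 0], [1, 0, 0, -0.8, 0], [1, 0, 0, -0.6, 0], [1, 0, 0, -0.3, 0], [1, 0, 0, 0, 0], [1, 0, 0, 0, 0]],
])

```text
t: 15.85
eef_pos: [0.5101, 0.2004, 0.1198]
eef_rot: [-0.486, -3.104, 0.0]
force: [0.4, -0.0, -0.8]
opening: 0.012
finger_force: 88.1
```

Request:
servo_tool([
  [[1, 0, 0, -0.15, 0], [1, 0, 0, -0.1, 0], [1, 0, 0, 0, 0]],
])

```text
t: 16.1
eef_pos: [0.5101, 0.2004, 0.1174]
eef_rot: [0.486, 3.103, 0.0]
force: [0.5, 0.6, -0.7]
opening: 0.0119
finger_force: 88.1
```

Request:
servo_tool([
  [[1, 0, 0, -0.1, 0], [1, 0, 0, -0.1, 0], [1, 0, 0, -0.1, 0], [1, 0, 0, 0, 0]],
])

```text
t: 16.43
eef_pos: [0.5102, 0.2004, 0.1149]
eef_rot: [0.486, 3.103, 0.0]
force: [-3.0, -1.2, 5.8]
opening: 0.012
finger_force: 88.9
```

Seated: 6 N upward at z 0.1149, the same as at the grasp. Now I'll open the fingers and rise clear.

Request:
servo_tool([
  [[0.6, 0, 0, 0.1, 0], [0.3, 0, 0, 0, 0], [0, 0, 0, 0, 0], [0, 0, 0, 0, 0], [0, 0, 0, 0, 0], [0, 0, 0, 0, 0], [0, 0, 0, 0, 0], [0, 0, 0, 1, 0], [0, 0, 0, 2, 0], [0, 0, 0, 3, 0], [0, 0, 0, 3, 0], [0, 0, 0, 3, 0], [0, 0, 0, 2, 0], [0, -2, 2, 0, 0], [0, -3, 3, 0, 0], [0, -3, 3, 0, 0], [0, 0, 0, 0, 0], [0, 0, 0, 0, 0]],
])

```text
t: 17.93
eef_pos: [0.4298, 0.2806, 0.2563]
eef_rot: [0.481, 3.104, 0.001]
force: [0.3, -0.2, -1.1]
opening: 0.0857
finger_force: 0.0
```

```bash
python3 - <<'E'
from h import *
im=snap('scene','s7')[1];t=snap('top','t7')[1]
f=lambda im,x,y,w,h:cv2.resize(im[y:y+h,x:x+w],(400,h*400//w),interpolation=cv2.INTER_CUBIC)
cv2.imwrite('pics/c7.png',np.vstack([np.hstack([f(im,283,230,100,75),f(im,190,160,100,75)]),np.hstack([f(t,152,171,100,75),f(t,300,175,100,75)])])[:,:,::-1])
E
```

```text
(no output)
```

View pics/c7.png

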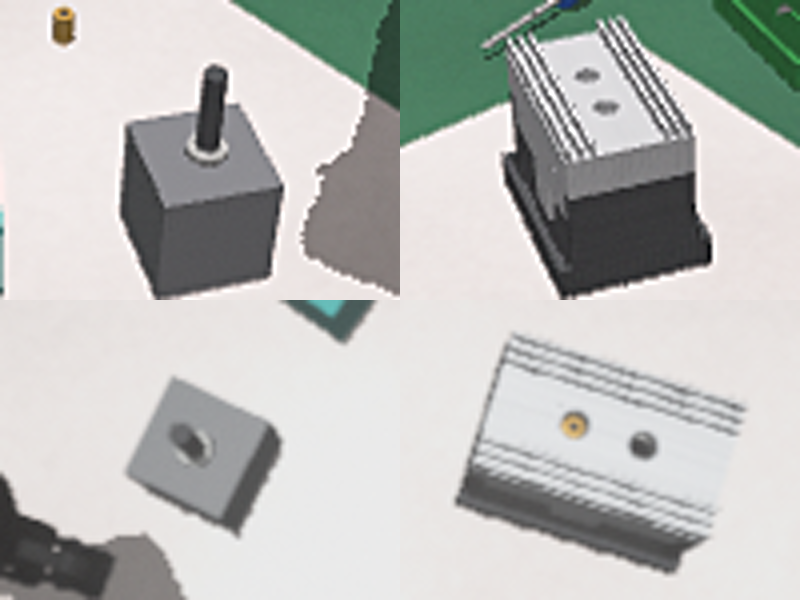

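The crops show the drift standing fully down in its holder with the collar on its top at scene (335,268). The -y bore is empty, the +y bush is still in its bore, and the spare bush has not moved.

```bash
python3 -c "
from cell import *
print(sign_off())"
```

```text
the job is handed in; nothing more can be done
None
```

I drove the loose bush (the right-hand bore in the top view, at the lower world y) out of the plate, and it dropped free at about 17 mm. I did not see it in the tray. The other bush stopped dead at about 6 mm under 18 N and stays in its bore. The drift is fully down in its holder, and the job was handed in at about 18 s.

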